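# Pry a driver module out of a sign controller and stow it on end in the sloped rack

### The job

The dark driver module in the open sign controller has failed: swing the controller's two orange ejector levers fully outward to pry it up, then lift it out of its guides. Stand it on end in the empty middle bay of the sloped plywood rack, down on the bay's floor and resting against its back, with its bare aluminium panel facing out of the open front like the two spares beside it (you will have to set it down once to take it by its end). Lower it, do not drop it, and leave the spares, the jar and the gilded glass panel as they are.

Things in the scene. Friction and masses are not known exactly. Their poses are not given: they have to be found in the camera images.
- unit: Sign controller, fixed: grey tray 124 (x) x 250 (y) x 10 mm with 20 mm high long sides and one upright module slot along y. Origin: centre of underside. The module sits in it upright, lengthwise along y, underside 24 mm, aluminium panel 114 mm above the bench, on a sprung connector. A lever that is in latches it: it cannot be pulled out. Freed, it must rise straight up 75 mm to clear the guides.
- slot (a point): Point on the unit's axis at the top of its card guides, 94 mm above the bench. Four black guides, 84 mm tall and 5 mm thick, stand 2 mm off the module's faces near its ends (|y| 26 to 75 mm, |x| 18 to 23 mm, in the unit's axes). Between them, |y| under 26 mm, the module's faces can be gripped from above.
- lever_a (a joint): Orange ejector lever at the unit's +y end. 0: in, nearly upright, latched; grows as its top swings outward (to +y) and down, to a stop at 0.85 rad. It stays where left (about 3 to 6 N at its head). Fully out, its toe holds that end of the module about 14 mm above its seat. The levers may be swung one after the other.
- lever_b (a joint): The same lever at the unit's -y end; grows as its top swings outward to the unit's -y.
- lever_a_grip (a point): Where to pinch lever a: centre of the round thumb boss at its top, 13 mm across and 14 mm long along the unit's x, free room on both x sides; it can turn between the fingers as the lever swings. At joint 0: 19 mm outward of the pivot, 54 mm above it, 82 mm above the bench; at 0.85 rad: 53 mm outward, 21 mm above the pivot.
- lever_b_grip (a point): The same point on lever b.
- lever_a_pivot (a point): Pivot of lever a, fixed: 85 mm to the unit's +y from its origin, 28 mm above the bench; the axis is the unit's x.
- lever_b_pivot (a point): Pivot of lever b: 85 mm to the unit's -y from its origin, 28 mm above the bench.
- module_center (a point): Centre of the driver module: dark grey case 150 (its y) x 32 (x) x 90 mm (z), 0.2 to 0.3 kg, flat 150 x 90 mm faces (yellow patch) to grip across the 32 mm. +z side: bare aluminium panel with three small lamps and a blue label. -z side: hollow plug with a flat rim on which it stands by itself on the bench (centre 45 mm up). Both y ends are alike; it may stand on either.
- module: The same driver module; this origin is the centre of its underside (plug side), axes as above.
- rack: Plywood spares rack, fixed: base 165 (x) x 160 mm (y), about 140 mm high. Origin: centre of underside. Its open front faces its -x; its three bays lean back 30 degrees towards +x.
- bay (a point): Middle, empty bay: centre of the corner where its floor meets its back; 10 mm to +x of the rack's origin, 20 mm above the bench. Axes lean with the bay: z up along the back (30 degrees off vertical, to the rack's +x), x from the open front into the back (30 degrees downward), y across. Floor: z = 0, 100 mm deep; back: x = 0, 100 mm tall.
- bay_mouth (a point): Middle of the bay's mouth (bay axes): at (-45, 0, 92) mm from the bay corner, level with the tops of the dividers, which stand at y = +-25 mm (4 mm thick, 46 mm clear, x from -85 to 0). No finger fits between module and divider: hold its end above them. Stowed, its centre is at (-45, 0, 75) mm from the corner, long axis along z, panel to -x, top 58 mm above the dividers.
- spare_a_center (a point): Centre of a smaller grey spare (26 wide, 60 deep, 78 mm tall) standing loose in the bay on the rack's -y side; leave it alone.
- spare_b_center (a point): Centre of a blue spare of the same size, loose in the bay on the rack's +y side; leave it alone.
- jar_center (a point): Centre of an amber jar with brass lid, 56 mm across, 65 mm tall, loose on the bench beyond the middle; leave it alone.
- panel_center (a point): Centre of a loose black glass panel with gilding on a wooden board, 110 (x) x 300 (y) x 21 mm, lying at the far side of the bench; leave it alone.

How it is judged:
On the way, in this order (a step that is already met when the one before it is completed fails the run):
1. both levers swung outward (beyond 0.5 rad) with the module raised more than 5 mm off its seat, still in its guides (value of joint each of lever_a, lever_b above 0.5 rad and z of module_center in the frame of unit between 0.074 and 0.11 m and horizontal distance between module_center and unit below 0.02 m), for 0.1 s.
2. the module is lifted up out of its guides (z of module_center in the frame of unit above 0.135 m), for 0.1 s.
At the end, for the whole second after the job is handed in: The module stands on end, at rest, in the middle bay on its floor and against its back (centre within 10 mm along the bay's x and z, 15 mm across, long axis within 0.15 rad), panel facing out of the front; spares, jar and glass panel within 20 mm of their starts (x of module_center in the frame of bay between -0.055 and -0.035 m and y of module_center in the frame of bay between -0.015 and 0.015 m and z of module_center in the frame of bay between 0.065 and 0.085 m and angle between the y axis of module_center and the z axis of bay, either way round below 0.15 rad and angle between the z axis of module_center and the x axis of bay, either way round below 0.25 rad and angle between module_center's own z axis and vertical below 1.5 rad and linear speed of module below 0.02 m/s and distance of each of spare_a_center, spare_b_center, jar_center, panel_center from where it was at the start of the episode below 0.02 m); the robot touches nothing.
It fails at once if the module is dropped or flung (faster than 1.2 m/s) (linear speed of module above 1.2 m/s).
It fails at once if a spare, the jar or the glass panel is shifted by more than 30 mm (distance of any of spare_a_center, spare_b_center, jar_center, panel_center from where it was at the start of the episode above 0.03 m).
It also fails if it takes over 72 s, if anything falls off the work surface, if the arm or the gripper's body presses on something with over 40 N, if the wrist force passes 120 N, or if a joint passes its speed limit or range.

### The arm

A 6-joint arm with a two-finger parallel gripper is mounted at the origin on the work surface. World frame = base frame: x ahead of the robot, y to its left, z up, the work surface at z = 0. Lengths are in m, angles in rad, forces in N, time in s.
With the tool pointing down it reaches from about 0.35 to 0.85 m from the base axis. Payload 8.1 kg.
Tool frame: the origin (TCP) lies on the centre line of the jaws, within the pads' length; the fingertips stand robot.tips_ahead ahead of it and the grasp point (between the pads) lies 8 mm behind it (robot.tips_ahead is the distance from the TCP to the fingertips, in m); z points along the fingers, y is the direction in which the jaws open and shut (so a half turn about z gives the same grasp; the last joint's range is limited). The gripper opens to 93 mm and grips with 3 to 60 N. Pads are 15 mm wide; open, the fingers measure 128 mm over their backs; the gripper's body (75 mm by 188 mm) begins 65 mm behind the grasp point.
Start: joints at [-1.223, 0.13, 1.488, -0, 1.523, -0.085], TCP at [0.252, -0.545, 0.23] pointing down, gripper open.
Joint ranges: [-2.96, 2.96], [-0.89, 2.26], [0.02, 2.5], [-1.34, 4.48], [0, 2.73], [-2.66, 2.66]. Speed limits (rad/s): [2.39, 2.39, 2.79, 3.14, 3.14, 3.14].

### API

Orientations are given as a rotation vector (axis times angle).
In Python, from plant import monitor, eyes, job, robot gives the robot as it stands.
- The arm moves only by the tool servo_tool, never from a script. Its argument "plan" is a list that holds one entry, the list of rows, each a list of 7 numbers: the closure, from -1 (fully open) to 1 (shut), so that 0 is half open, then the shift along the world's x, y, z in mm, then the turn, a rotation vector about the world's x, y, z in rad. In form: [[[hand, dx, dy, dz, ax, ay, az], ...]]. A call has 1 to 12 rows; each row shifts and turns the commanded pose from where the row before left it; what a row does not reach is not made up. A row lasts 1/10 s, in which the tool goes at most 50 mm and 8.59 degrees, less where a joint would pass 70% of its speed; a pose out of reach is approached as far as the arm can. A call with a gripper value outside its range is refused whole. The fingers move at their own pace and stop on an object; "force" is the grip in N (left out, the last holds). Time passes only in rows, so rows that do not move let the fingers close. It gives the time, the measured TCP pose, the force and the opening at its end, in the units of the state.
- monitor.read_state(): the state, without advancing time (a new reading comes with each control period).
- eyes.read_camera(name): name is "scene" or "top" or "wrist"; returns the picture (480x640x3 uint8, red, green, blue); there is no depth.
- eyes.camera_info(name): a dict with "mtx" (3x3 intrinsics, pixels), "D" ([k1, k2, p1, p2, k3] as OpenCV has them; the pictures are not rectified), "R" (3x3) and "t" (3): a world point X has camera coordinates R X + t. Camera axes: x right, y down, z forward; pixel columns grow to the right and rows downward; lengths in m; the calibration is good to about 2 mm. A picture is of the moment at which its call begins: read the wrist's pose just before it. camera_info takes no time and is no camera call; for the wrist camera it gives the pose at the moment of the call.
- job.close_job(): hands the job in, once; it reports no verdict.
The state is a dict: "t": time; "q": joint angles; "dq": joint speeds; "joint_torque": joint torques, N m; "tool_pos": TCP position; "orientation": TCP orientation; "force": force on the tool from outside, world axes, zero at the start; "wrist_torque": the same for the moment, N m; "opening": finger opening in m.
Only numpy, scipy, OpenCV 4.12 (cv2) and the standard library are available. Lean on these libraries where they do the work, as an engineer would, in place of code of your own. Each camera call takes 0.05 s, during which the arm holds its last target. There are 200 camera calls.

## Working session

There is one attempt and no reset: what is moved stays moved. The work goes in short steps, Python scripts to look and compute and a tool call to move; the robot and the scene stay as the last step left them, time stands still between calls to the robot, and variables do not carry over. Pictures are saved under pics/ and viewed, about 8 in all and at most 12, crops included, and the job is handed in when it is done.

Besides the shell and the picture viewer there is one more tool, called after "Call:" as name(argument=value, ...), one argument or row to a line, values as JSON. servo_tool: Moves the arm, as the interface text tells. Its arguments: {"type":"object","properties":{"plan":{"type":"array"},"force":{"type":"number"}},"required":["plan"]}

```bash
ls; mkdir -p pics
python3 - <<'E'
from plant import monitor, eyes, job, robot
import cv2, numpy as np
print(monitor.read_state(), robot.tips_ahead)
for n in ("scene","top"):
    im=eyes.read_camera(n); cv2.imwrite(f"pics/{n}0.png",im[:,:,::-1])
    i=eyes.camera_info(n); print(n,i)
E
```

```text
pics
{'t': 0.0, 'q': array([-1.22340711e+00,  1.31139436e-01,  1.48926479e+00, -6.10359294e-06,
        1.52302328e+00, -8.54017278e-02]), 'dq': array([-0.00053156, -0.00061423,  0.00046409,  0.00030886, -0.00081722,
       -0.00181666]), 'joint_torque': array([-4.85953769e-04, -5.59858203e+01, -4.91748869e+01,  7.66498852e-02,
        3.57722933e-02, -1.84236224e-04]), 'tool_pos': array([ 0.25147215, -0.54414987,  0.22860838]), 'orientation': array([-3.06654750e+00, -6.74143163e-01,  3.85740095e-04]), 'force': array([-0.64409841, -0.41510101, -0.04834947]), 'wrist_torque': array([ 0.00230346, -0.04967295, -0.02650853]), 'opening': 0.09323261727457205} 0.011
scene {'mtx': array([[439.85321799,   0.        , 315.27386958],
       [  0.        , 439.85321799, 245.78706355],
       [  0.        ,   0.        ,   1.        ]]), 'D': array([-0.00654889,  0.        ,  0.        ,  0.        ,  0.        ]), 'R': array([[-0.78046417,  0.6248932 , -0.01960015],
       [ 0.49561672,  0.59928502, -0.62866647],
       [-0.38110332, -0.50036582, -0.77742801]]), 't': array([ 0.50509372, -0.25943692,  1.2305564 ])}
top {'mtx': array([[439.19736197,   0.        , 314.21863634],
       [  0.        , 439.19736197, 238.67348496],
       [  0.        ,   0.        ,   1.        ]]), 'D': array([-0.01836578,  0.        ,  0.        ,  0.        ,  0.        ]), 'R': array([[ 0.0078949 , -0.99991203, -0.01065845],
       [-0.99806488, -0.00722199, -0.06176036],
       [ 0.06167795,  0.01112541, -0.9980341 ]]), 't': array([-2.22128567e-04,  6.62950502e-01,  8.69152455e-01])}
```

View pics/top0.png

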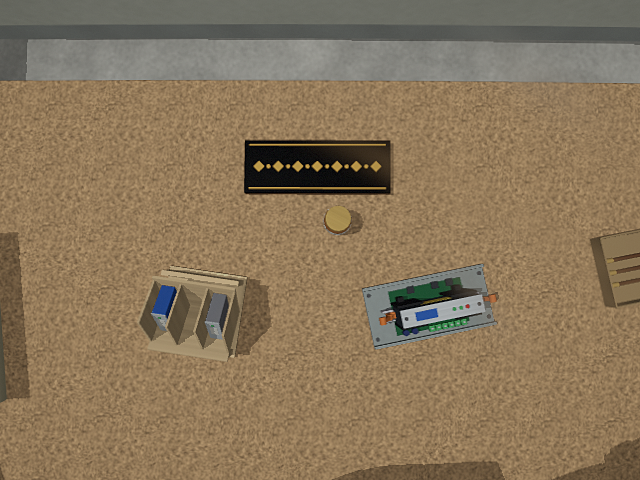

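View pics/scene0.png

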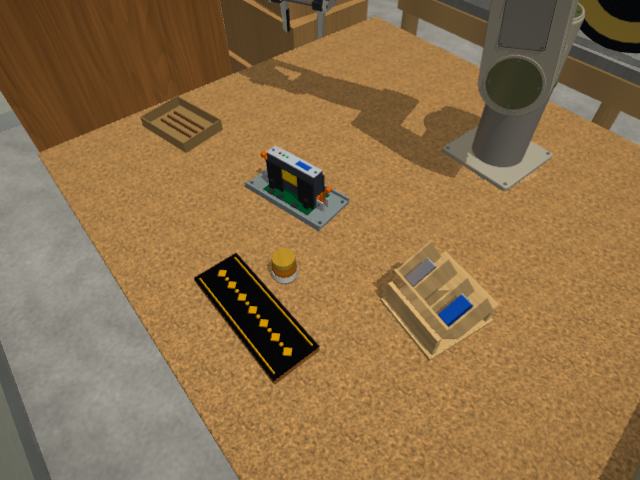

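Top view: the unit is around (428,306), its panel runs from (397,320) to (485,303), and the orange levers are at (387,318) and (490,298). The rack is around (195,312) with its open front towards the robot, the jar is at (338,219) and the glass panel at (318,167). The scene view agrees with this. Next I'll measure with masks.

```bash
cat > h.py <<'E'
from plant import monitor, eyes, job, robot
import cv2, numpy as np
from scipy.spatial.transform import Rotation as Ro
def ray(info,uv):
    p=cv2.undistortPoints(np.array(uv,float).reshape(-1,1,2),info["mtx"],info["D"]).reshape(-1,2)
    d=np.c_[p,np.ones(len(p))]@info["R"]
    return -info["R"].T@info["t"], d
def onz(info,uv,z):
    o,d=ray(info,uv); return o+d*((z-o[2])/d[:,2])[:,None]
def proj(info,X):
    X=np.array(X,float).reshape(-1,3)
    return cv2.projectPoints(X,cv2.Rodrigues(info["R"])[0],info["t"],info["mtx"],info["D"])[0].reshape(-1,2)
def tri(i1,uv1,i2,uv2):
    o1,d1=ray(i1,[uv1]); o2,d2=ray(i2,[uv2]); d1=d1[0];d2=d2[0]
    s=np.linalg.lstsq(np.c_[d1,-d2],o2-o1,rcond=None)[0]
    a=o1+s[0]*d1;b=o2+s[1]*d2
    return (a+b)/2,np.linalg.norm(a-b)
def hsv(im): return cv2.cvtColor(im,cv2.COLOR_RGB2HSV)
def blobs(m,amin=20):
    n,l,s,c=cv2.connectedComponentsWithStats(m.astype(np.uint8))
    return [(c[i],s[i]) for i in range(1,n) if s[i,4]>amin],l
E
python3 - <<'E'
from h import *
im=cv2.imread("pics/top0.png")[:,:,::-1].copy(); I=eyes.camera_info("top"); S=eyes.camera_info("scene")
sc=cv2.imread("pics/scene0.png")[:,:,::-1].copy()
H=hsv(im); roi=np.zeros(H.shape[:2],bool); roi[255:360,350:510]=1
m=(H[...,1]<40)&(H[...,2]>165)&roi
m=cv2.morphologyEx(m.astype(np.uint8),cv2.MORPH_CLOSE,np.ones((7,7)))
cs=max(cv2.findContours(m,cv2.RETR_EXTERNAL,cv2.CHAIN_APPROX_NONE)[0],key=cv2.contourArea)
r=cv2.minAreaRect(cs); print("panel",r); b=cv2.boxPoints(r); P=onz(I,b,.114); print(P, P.mean(0)); print(np.linalg.norm(P-np.roll(P,1,0),axis=1))
m=(H[...,0]<14)&(H[...,1]>170)&(H[...,2]>120)&roi
for c,s in blobs(m,5)[0]: print("orange",c,s,onz(I,[c],.082))
Hs=hsv(sc); ms=(Hs[...,0]<12)&(Hs[...,1]>200)&(Hs[...,2]>150)
for c,s in blobs(ms,5)[0]: print("orange scene",c,s)
# crops
A=cv2.resize(im[255:370,120:260],None,fx=4,fy=4,interpolation=cv2.INTER_CUBIC)
B=cv2.resize(im[255:355,355:505],None,fx=4,fy=4,interpolation=cv2.INTER_CUBIC)
C=cv2.resize(sc[235:365,375:505],None,fx=4,fy=4,interpolation=cv2.INTER_CUBIC)
cv2.imwrite("pics/rack_top.png",A[:,:,::-1]); cv2.imwrite("pics/rack_sc.png",C[:,:,::-1])
E
```

```text
panel ((443.15313720703125, 314.1008605957031), (24.05431365966797, 82.1303482055664), 78.36637115478516)
[[ 0.52909864 -0.15194521  0.114     ]
 [ 0.55967998 -0.29654286  0.114     ]
 [ 0.51775323 -0.30468188  0.114     ]
 [ 0.48735016 -0.16049073  0.114     ]] [ 0.5234705  -0.22841517  0.114     ]
[0.04261409 0.14779614 0.04270944 0.14736158]
orange [467.125 305.875] [466 305   3   3   8] [[ 0.53558468 -0.28216499  0.082     ]]
orange [391.92307692 315.51282051] [388 312   8   9  39] [[ 0.51670403 -0.14184801  0.082     ]]
orange [382.57777778 320.6       ] [379 317   7   8  45] [[ 0.50716067 -0.12443654  0.082     ]]
```

View pics/rack_top.png

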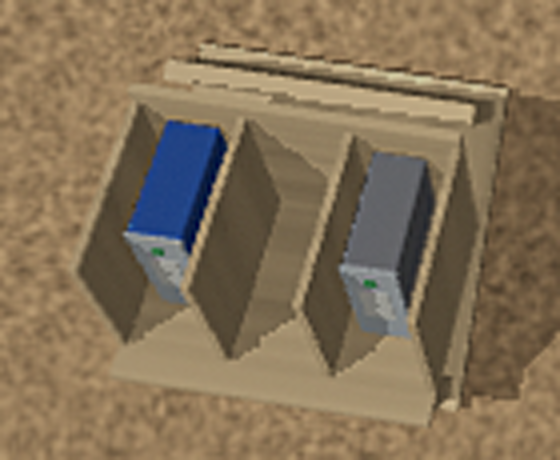

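Rack crop (x4, offset (120,255)): inner divider front tops are near (188,295) and (298,308), back tops near (245,120) and (350,135). I'll get accurate numbers from the wrist camera, starting above the unit.

Run:
```python
from h import *
s=monitor.read_state(); R=Ro.from_rotvec(s["orientation"]).as_matrix(); I=eyes.camera_info("wrist")
c=-I["R"].T@I["t"]; print("cam in tool",R.T@(c-s["tool_pos"])); print("cam axes in tool",(I["R"]@R)); print(R,I["mtx"],I["D"])
```

```text
cam in tool [ 0.08012371  0.0001998  -0.15627964]
cam axes in tool [[ 5.80760626e-04  9.99999828e-01  8.13464829e-05]
 [-9.57947272e-01  5.79680018e-04 -2.86943702e-01]
 [-2.86943700e-01  8.87199624e-05  9.57947444e-01]]
[[ 9.07803169e-01  4.19396106e-01 -5.59015583e-04]
 [ 4.19396456e-01 -9.07801888e-01  1.53138116e-03]
 [ 1.34779894e-04 -1.62464183e-03 -9.99998671e-01]] [[383.92721752   0.         325.66506479]
 [  0.         383.92721752 231.29637123]
 [  0.           0.           1.        ]] [-0.03107014  0.          0.          0.          0.        ]
```

Call:
servo_tool(
  plan=[
    [[-1, 25, 30, 10, 0, 0, 0.135], [-1, 25, 30, 10, 0, 0, 0.135], [-1, 25, 30, 10, 0, 0, 0.135], [-1, 25, 30, 10, 0, 0, 0.135], [-1, 25, 30, 10, 0, 0, 0.135], [-1, 25, 30, 10, 0, 0, 0.135], [-1, 25, 30, 10, 0, 0, 0.135], [-1, 25, 30, 10, 0, 0, 0.135], [-1, 25, 30, 10, 0, 0, 0.135], [-1, 25, 30, 0, 0, 0, 0.135], [-1, 0, 0, 0, 0, 0, 0], [-1, 0, 0, 0, 0, 0, 0]],
  ],
)

```text
t: 1.3
tool_pos: [0.5017, -0.244, 0.319]
orientation: [-1.973, -2.444, 0.001]
force: [-0.1, -0.7, -0.1]
opening: 0.0929
```

Run:
```python
from h import *
s=monitor.read_state(); I=eyes.camera_info("wrist"); im=eyes.read_camera("wrist"); cv2.imwrite("pics/w1.png",im[:,:,::-1])
np.savez("w1.npz",**I); print(s["tool_pos"],s["orientation"],s["q"],s["t"], Ro.from_rotvec(s["orientation"]).as_matrix()[:,1])
print("cam",-I["R"].T@I["t"])
```

```text
[ 0.50174783 -0.2440182   0.31899377] [-1.97259176e+00 -2.44369583e+00  9.04784077e-04] [-5.44272563e-01 -2.14732964e-03  1.46522857e+00 -4.27201693e-04
  1.67966717e+00 -7.56863414e-01] 1.3 [ 0.9774966   0.21094813 -0.00113185]
cam [ 0.48494683 -0.16584975  0.47534636]
```

View pics/w1.png

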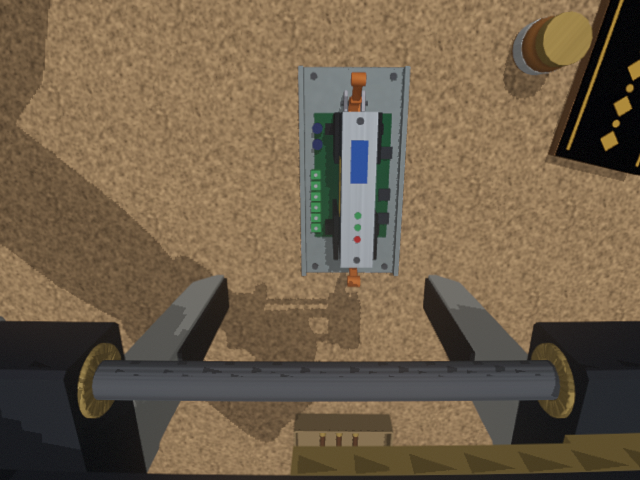

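The wrist view shows the unit nearly square to the jaws: panel from (360,112) to (358,266), bosses at (358,79) at the top and (354,280) at the bottom.

Run:
```python
from h import *
im=cv2.imread("pics/w1.png")[:,:,::-1].copy(); I=dict(np.load("w1.npz")); H=hsv(im)
roi=np.zeros(H.shape[:2],bool); roi[60:300,300:412]=1
m=(H[...,1]<40)&(H[...,2]>150)&roi; m[:,:338]=0; m[:,382:]=0; m[:108]=0
m=cv2.morphologyEx(m.astype(np.uint8),cv2.MORPH_CLOSE,np.ones((5,5))); m=cv2.morphologyEx(m,cv2.MORPH_OPEN,np.ones((9,9)))
cs=max(cv2.findContours(m,cv2.RETR_EXTERNAL,cv2.CHAIN_APPROX_NONE)[0],key=cv2.contourArea)[:,0]
P=onz(I,cs,.114)[:,:2].astype(np.float32)
r=cv2.minAreaRect(P*1000); print("panel mm",r)
m=(H[...,0]<14)&(H[...,1]>150)&(H[...,2]>90)&roi
for c,s in blobs(m)[0]: print("orange",c,s,onz(I,[c],.082))
# tray outline
m=((H[...,1]<45)|((H[...,0]>40)))&(H[...,2]>60); m&=roi; m=cv2.morphologyEx(m.astype(np.uint8),cv2.MORPH_CLOSE,np.ones((9,9)))
cs=max(cv2.findContours(m,cv2.RETR_EXTERNAL,cv2.CHAIN_APPROX_NONE)[0],key=cv2.contourArea)[:,0]
print("tray z.01",cv2.minAreaRect(onz(I,cs,.01)[:,:2].astype(np.float32)*1000)); print("z.02",cv2.minAreaRect(onz(I,cs,.02)[:,:2].astype(np.float32)*1000))
```

```text
panel mm ((536.6071166992188, -260.18389892578125), (31.499792098999023, 83.64370727539062), 11.788949012756348)
orange [356.60520095  90.45626478] [349  73  17  38 423] [[ 0.50887246 -0.13569671  0.082     ]]
orange [356.90909091 238.90909091] [355 237   5   5  22] [[ 0.54437076 -0.28229351  0.082     ]]
orange [353.12568306 278.3442623 ] [347 269  13  18 183] [[ 0.55105884 -0.32792289  0.082     ]]
tray z.01 ((530.7893676757812, -229.5717010498047), (126.67929077148438, 254.8267059326172), 12.036528587341309)
z.02 ((529.8042602539062, -228.20240783691406), (123.9570541381836, 249.35060119628906), 12.036547660827637)
```

Run:
```python
from h import *
im=cv2.imread("pics/w1.png")[:,:,::-1].copy(); I=dict(np.load("w1.npz")); H=hsv(im)
m=(((H[...,1]<40)&(H[...,2]>150))|((H[...,0]>100)&(H[...,0]<130)&(H[...,1]>120)&(H[...,2]>90))); m[:,:338]=0; m[:,384:]=0; m[:108]=0; m[275:]=0
m=cv2.morphologyEx(m.astype(np.uint8),cv2.MORPH_CLOSE,np.ones((15,15))); m=cv2.morphologyEx(m,cv2.MORPH_OPEN,np.ones((9,9)))
cs=max(cv2.findContours(m,cv2.RETR_EXTERNAL,cv2.CHAIN_APPROX_NONE)[0],key=cv2.contourArea)[:,0]
r=cv2.minAreaRect(onz(I,cs,.114)[:,:2].astype(np.float32)*1000); print("panel mm",r)
m=(H[...,0]<14)&(H[...,1]>150)&(H[...,2]>90); m[86:]=0; m[:,:340]=0; m[:,380:]=0
for c,s in blobs(m)[0]: print("boss a",c,s,onz(I,[c],.085))
```

```text
panel mm ((530.0042114257812, -228.6617889404297), (31.796911239624023, 150.0037384033203), 12.129678726196289)
boss a [358.42222222  78.90555556] [351  73  15  13 180] [[ 0.50795807 -0.12539974  0.085     ]]
```

Call:
servo_tool(
  plan=[
    [[-0.3, 2, 30, -35, 0, 0, 0], [-0.3, 2, 30, -35, 0, 0, 0], [-0.3, 2, 30, -35, 0, 0, 0], [-0.3, 0.5, 27, -35, 0, 0, 0], [-0.3, 0, 0, -30, 0, 0, 0], [-0.3, 0, 0, -30, 0, 0, 0], [-0.3, 0, 0, -25, 0, 0, 0], [-0.3, 0, 0, -20, 0, 0, 0], [-0.3, 0, 0, 0, 0, 0, 0], [-0.3, 0, 0, 0, 0, 0, 0]],
  ],
  force=25,
)

```text
t: 2.35
tool_pos: [0.5075, -0.1287, 0.0747]
orientation: [-1.976, -2.441, 0.001]
force: [0.4, -0.5, 0.9]
opening: 0.0608
```

Run:
```python
from h import *
s=monitor.read_state(); im=eyes.read_camera("wrist"); cv2.imwrite("pics/w2.png",im[:,:,::-1]); print(s["tool_pos"],s["orientation"],s["force"],s["opening"])
```

```text
[ 0.50752804 -0.12866225  0.07473094] [-1.97633466e+00 -2.44101608e+00  7.49609002e-04] [ 0.43811375 -0.52735115  0.94275838] 0.0607674628188185
```

View pics/w2.png

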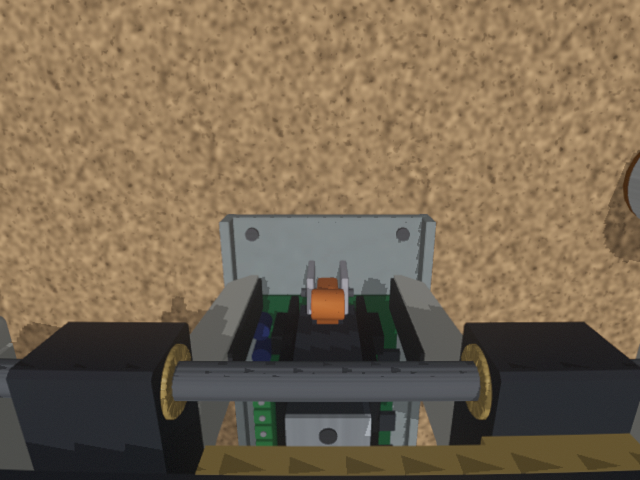

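The boss at (327,304) is centred between the jaws. Closing on it.

Call:
servo_tool(
  plan=[
    [[1, 0.5, 1.5, 0, 0, 0, 0], [1, 0, 0, 0, 0, 0, 0], [1, 0, 0, 0, 0, 0, 0], [1, 0, 0, 0, 0, 0, 0], [1, 0, 0, 0, 0, 0, 0], [1, 0, 0, 0, 0, 0, 0]],
  ],
  force=25,
)

```text
t: 3.0
tool_pos: [0.5086, -0.1261, 0.0746]
orientation: [-1.974, -2.444, 0.0]
force: [-1.1, -0.1, -0.2]
opening: 0.0172
```

Call:
servo_tool(
  plan=[
    [[1, -1.1, 5.2, -2.2, 0, 0, 0], [1, -1.05, 4.9, -2.7, 0, 0, 0], [1, -1, 4.7, -3.1, 0, 0, 0], [1, -0.9, 4.3, -3.7, 0, 0, 0], [1, -0.9, 4, -4, 0, 0, 0], [1, -0.8, 3.5, -4.5, 0, 0, 0], [1, -0.65, 3, -4.7, 0, 0, 0], [1, -0.6, 2.6, -5.1, 0, 0, 0], [1, -0.25, 1.1, -2.6, 0, 0, 0], [1, -0.1, 0.5, -1.5, 0, 0, 0], [1, 0, 0, 0, 0, 0, 0]],
  ],
)

```text
t: 4.1
tool_pos: [0.5007, -0.0917, 0.0406]
orientation: [-1.973, -2.443, 0.0]
force: [-4.9, 3.9, 5.9]
opening: 0.0134
```

Lever a is out: the boss is about 55 mm outward and 21 mm above the pivot, which is its stop. Releasing it and going to lever b.

Call:
servo_tool(
  plan=[
    [[-0.3, 0, 0, 0, 0, 0, 0], [-0.3, 0, 0, 0, 0, 0, 0], [-0.3, 0, 0, 0, 0, 0, 0], [-0.3, 0, 0, 30, 0, 0, 0], [-0.3, 0, 0, 40, 0, 0, 0], [-0.3, 0, 0, 40, 0, 0, 0], [-0.3, 0, 0, 40, 0, 0, 0], [-0.3, 10, -48, 0, 0, 0, 0], [-0.3, 10, -48, 0, 0, 0, 0], [-0.3, 10, -48, 0, 0, 0, 0], [-0.3, 10, -48, 0, 0, 0, 0], [-0.3, 11, -46, 0, 0, 0, 0]],
  ],
)

```text
t: 5.3
tool_pos: [0.5524, -0.3326, 0.1904]
orientation: [1.974, 2.443, -0.0]
force: [-0.2, 0.3, 0.6]
opening: 0.0606
```

Call:
servo_tool(
  plan=[
    [[-0.3, 0, 0, 0, 0, 0, 0], [-0.3, 0, 0, -40, 0, 0, 0], [-0.3, 0, 0, -40, 0, 0, 0], [-0.3, 0, 0, -36, 0, 0, 0], [-0.3, 0, 0, 0, 0, 0, 0], [-0.3, 0, 0, 0, 0, 0, 0]],
  ],
)

```text
t: 5.9
tool_pos: [0.552, -0.3297, 0.0745]
orientation: [-1.972, -2.443, 0.0]
force: [0.7, -0.3, 1.0]
opening: 0.0606
```

Run:
```python
from h import *
s=monitor.read_state(); im=eyes.read_camera("wrist"); print(s["tool_pos"],s["orientation"],s["force"],s["opening"])
H=hsv(im); m=(H[...,0]<14)&(H[...,1]>150)&(H[...,2]>90)
print([(c.round(),b) for c,b in blobs(m,40)[0]])
t=eyes.read_camera("top");H=hsv(t);m=(H[...,0]<14)&(H[...,1]>150)&(H[...,2]>90); m[:255]=0;m[360:]=0;m[:,:350]=0;m[:,510:]=0
I=eyes.camera_info("top");print([(c.round(),b,onz(I,[c],.049)) for c,b in blobs(m,10)[0]])
```

```text
[ 0.5519797  -0.32966185  0.07453616] [-1.97245666e+00 -2.44300942e+00  3.70863943e-05] [ 0.72416519 -0.25471569  0.96698556] 0.06058917817106175
[(array([323., 216.]), array([314, 206,  20,  20, 332], dtype=int32)), (array([324., 314.]), array([308, 301,  33,  27, 854], dtype=int32))]
[(array([490., 298.]), array([488, 295,   5,   8,  26], dtype=int32), array([[ 0.54729609, -0.33795281,  0.049     ]])), (array([379., 319.]), array([362, 312,  34,  15, 199], dtype=int32), array([[ 0.50684686, -0.12135275,  0.049     ]]))]
```

Call:
servo_tool(
  plan=[
    [[1, 0, -0.5, 0, 0, 0, 0], [1, 0, 0, 0, 0, 0, 0], [1, 0, 0, 0, 0, 0, 0], [1, 0, 0, 0, 0, 0, 0], [1, 0, 0, 0, 0, 0, 0], [1, 0, 0, 0, 0, 0, 0], [1, 0, 0, 0, 0, 0, 0], [1, 0, 0, 0, 0, 0, 0]],
  ],
  force=25,
)

```text
t: 6.8
tool_pos: [0.5519, -0.331, 0.0745]
orientation: [-1.974, -2.443, 0.001]
force: [-3.3, 0.0, 1.4]
opening: 0.0137
```

Call:
servo_tool(
  plan=[
    [[1, 1.1, -5.2, -2.2, 0, 0, 0], [1, 1.05, -4.9, -2.7, 0, 0, 0], [1, 1, -4.7, -3.1, 0, 0, 0], [1, 0.9, -4.3, -3.7, 0, 0, 0], [1, 0.9, -4, -4, 0, 0, 0], [1, 0.8, -3.5, -4.5, 0, 0, 0], [1, 0.65, -3, -4.7, 0, 0, 0], [1, 0.6, -2.6, -5.1, 0, 0, 0], [1, 0.25, -1.1, -2.6, 0, 0, 0], [1, 0.1, -0.5, -1.5, 0, 0, 0], [1, 0, 0, 0, 0, 0, 0]],
  ],
)

```text
t: 7.9
tool_pos: [0.5596, -0.3666, 0.0413]
orientation: [1.973, 2.442, -0.003]
force: [-3.2, -4.8, 4.2]
opening: 0.0135
```

Call:
servo_tool(
  plan=[
    [[-0.3, 0, 0, 0, 0, 0, 0], [-0.3, 0, 0, 0, 0, 0, 0], [-0.3, 0, 0, 0, 0, 0, 0], [-0.3, 0, 0, 30, 0, 0, 0], [-0.3, 0, 0, 40, 0, 0, 0], [-0.3, 0, 0, 40, 0, 0, 0], [-0.3, 0, 0, 40, 0, 0, 0], [-0.3, 0, 0, 40, 0, 0, 0], [-0.3, 0, 0, 0, 0, 0, 0]],
  ],
)

```text
t: 8.8
tool_pos: [0.5626, -0.3664, 0.2389]
orientation: [1.966, 2.435, 0.001]
force: [-0.6, -0.4, 0.4]
opening: 0.0607
```

Run:
```python
from h import *
s=monitor.read_state(); I=eyes.camera_info("wrist"); im=eyes.read_camera("wrist"); print(s["tool_pos"],s["orientation"],s["force"],s["opening"])
cv2.imwrite("pics/w3.png",im[:,:,::-1]); np.savez("w3.npz",**I)
```

```text
[ 0.56258615 -0.3663946   0.2389246 ] [1.96586089e+00 2.43511723e+00 9.13959222e-04] [-0.58414912 -0.36881489  0.44698657] 0.06074738769128643
```

View pics/w3.png

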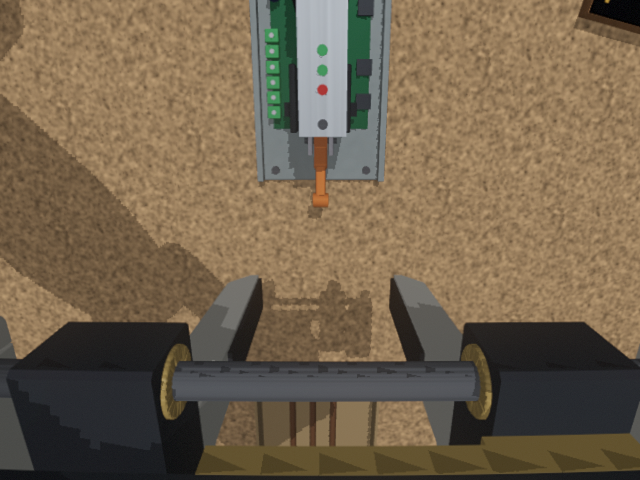

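Lever b is out, with its boss at (320,200), past the tray edge. Next I move over the module's centre, measure its panel, and grip.

Call:
servo_tool(
  plan=[
    [[-0.2, -10.6, 46, 0, 0, 0, 0], [-0.2, -11, 46, 0, 0, 0, 0], [-0.2, -11, 46, 0, 0, 0, 0], [-0.2, 0, 0, -20, 0, 0, 0], [-0.2, 0, 0, 0, 0, 0, 0], [-0.2, 0, 0, 0, 0, 0, 0]],
  ],
)

```text
t: 9.45
tool_pos: [0.5264, -0.2264, 0.2091]
orientation: [-1.972, -2.442, 0.001]
force: [0.6, 0.1, 0.3]
opening: 0.0558
```

Run:
```python
from h import *
s=monitor.read_state(); I=eyes.camera_info("wrist"); im=eyes.read_camera("wrist"); R=Ro.from_rotvec(s["orientation"]).as_matrix(); print(s["tool_pos"],R[:,1],R[:,2],s["q"],s["opening"])
cv2.imwrite("pics/w4.png",im[:,:,::-1]); H=hsv(im)
m=(((H[...,1]<40)&(H[...,2]>150))|((H[...,0]>100)&(H[...,0]<130)&(H[...,1]>120)&(H[...,2]>90))); m[:,:260]=0; m[:,390:]=0; m[350:]=0
m=cv2.morphologyEx(m.astype(np.uint8),cv2.MORPH_CLOSE,np.ones((25,25))); m=cv2.morphologyEx(m,cv2.MORPH_OPEN,np.ones((25,25)))
cs=max(cv2.findContours(m,cv2.RETR_EXTERNAL,cv2.CHAIN_APPROX_NONE)[0],key=cv2.contourArea)[:,0]; print(cv2.boundingRect(cs))
print("panel mm",cv2.minAreaRect(onz(I,cs,.128)[:,:2].astype(np.float32)*1000))
```

```text
[ 0.52640283 -0.22640717  0.20912085] [ 0.97756342  0.21063081 -0.00210113] [-0.00239475  0.00113893 -0.99999648] [-4.95566026e-01  7.05231700e-02  1.58957030e+00 -1.37374820e-04
  1.48414744e+00 -7.07772937e-01] 0.05584036731610713
(281, 97, 78, 234)
panel mm ((518.961669921875, -213.7890625), (49.4622802734375, 154.44923400878906), 12.340519905090332)
```

Call:
servo_tool(
  plan=[
    [[-0.2, 3.5, -2.3, -30, 0, 0, 0], [-0.2, 0, 0, -35, 0, 0, 0], [-0.2, 0, 0, -35, 0, 0, 0], [-0.2, 0, 0, -22, 0, 0, 0], [-0.2, 0, 0, 0, 0, 0, 0], [-0.2, 0, 0, 0, 0, 0, 0]],
  ],
)

```text
t: 10.1
tool_pos: [0.5308, -0.2298, 0.089]
orientation: [-1.975, -2.443, 0.0]
force: [-0.1, -0.3, 0.9]
opening: 0.0555
```

Call:
servo_tool(
  plan=[
    [[1, 0, 0, 0, 0, 0, 0], [1, 0, 0, 0, 0, 0, 0], [1, 0, 0, 0, 0, 0, 0], [1, 0, 0, 0, 0, 0, 0], [1, 0, 0, 0, 0, 0, 0], [1, 0, 0, 0, 0, 0, 0]],
  ],
  force=50,
)

```text
t: 10.7
tool_pos: [0.5312, -0.2293, 0.0894]
orientation: [1.973, 2.443, 0.001]
force: [-0.6, 0.3, 5.7]
opening: 0.0316
```

Call:
servo_tool(
  plan=[
    [[1, 0, 0, 10, 0, 0, 0], [1, 0, 0, 15, 0, 0, 0], [1, 0, 0, 20, 0, 0, 0], [1, 0, 0, 20, 0, 0, 0], [1, 0, 0, 20, 0, 0, 0], [1, 0, 0, 20, 0, 0, 0], [1, 0, 0, 15, 0, 0, 0], [1, 0, 0, 0, 0, 0, 0]],
  ],
)

```text
t: 11.5
tool_pos: [0.5319, -0.2297, 0.2119]
orientation: [1.971, 2.44, 0.001]
force: [0.3, -0.0, -2.2]
opening: 0.032
```

Run:
```python
from h import *
s=monitor.read_state(); print(s["tool_pos"],s["force"],s["wrist_torque"],s["opening"])
im=eyes.read_camera("scene"); cv2.imwrite("pics/s1.png",cv2.resize(im[80:240,200:400],None,fx=3,fy=3)[:,:,::-1])
```

```text
[ 0.53188985 -0.22967207  0.21187161] [ 0.33879861 -0.04270925 -2.20949977] [-0.05361207 -0.08742762  0.00035752] 0.03203040253664948
```

View pics/s1.png

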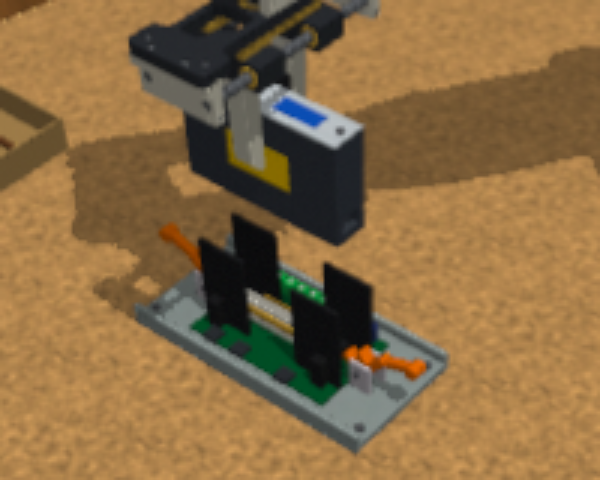

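The module is held level and clear of the guides. Carrying it to the free bench between the unit and the rack, turned so its long axis lies along the rack's x.

Call:
servo_tool(
  plan=[
    [[1, -7.2, 25, 0, 0, 0, 0.122], [1, -7.2, 25, 0, 0, 0, 0.122], [1, -7.2, 25, 0, 0, 0, 0.122], [1, -7.2, 25, 0, 0, 0, 0.122], [1, -7.2, 25, 0, 0, 0, 0.122], [1, -7.2, 25, 0, 0, 0, 0.122], [1, -7.2, 25, 0, 0, 0, 0.122], [1, -7.2, 25, 0, 0, 0, 0.122], [1, -7.2, 25, 0, 0, 0, 0.122], [1, -7.2, 25, 0, 0, 0, 0.122], [1, 0, 0, 0, 0, 0, 0]],
  ],
)

```text
t: 12.65
tool_pos: [0.457, 0.0235, 0.2069]
orientation: [-0.208, -3.132, -0.002]
force: [-0.1, 0.2, -1.9]
opening: 0.0316
```

Call:
servo_tool(
  plan=[
    [[1, 0, 0, -30, 0, 0, 0], [1, 0, 0, -30, 0, 0, 0], [1, 0, 0, -30, 0, 0, 0], [1, 0, 0, -30, 0, 0, 0], [1, 0, 0, -15, 0, 0, 0], [1, 0, 0, -10, 0, 0, 0], [1, 0, 0, -5, 0, 0, 0], [1, 0, 0, 0, 0, 0, 0]],
  ],
)

```text
t: 13.45
tool_pos: [0.4583, 0.0208, 0.058]
orientation: [-0.219, -3.133, 0.0]
force: [0.1, 0.8, -2.0]
opening: 0.0316
```

Call:
servo_tool(
  plan=[
    [[1, 0, 0, -2, 0, 0, 0], [1, 0, 0, -2, 0, 0, 0], [1, 0, 0, -1.5, 0, 0, 0], [1, 0, 0, 0, 0, 0, 0]],
  ],
)

```text
t: 13.85
tool_pos: [0.4591, 0.021, 0.0534]
orientation: [0.218, 3.133, -0.0]
force: [0.3, -0.5, -0.7]
opening: 0.0317
```

Call:
servo_tool(
  plan=[
    [[1, 0, 0, -1, 0, 0, 0], [1, 0, 0, -1, 0, 0, 0], [1, 0, 0, 0, 0, 0, 0]],
  ],
)

```text
t: 14.15
tool_pos: [0.4592, 0.021, 0.0534]
orientation: [0.217, 3.133, -0.0]
force: [-14.0, -0.2, 23.1]
opening: 0.032
```

Call:
servo_tool(
  plan=[
    [[1, 0, 0, 1.5, 0, 0, 0], [-0.2, 0, 0, 0, 0, 0, 0], [-0.2, 0, 0, 0, 0, 0, 0], [-0.2, 0, 0, 0, 0, 0, 0], [-0.2, 0, 0, 25, 0, 0, 0], [-0.2, 0, 0, 40, 0, 0, 0], [-0.2, 0, 0, 45, 0, 0, 0], [-0.2, 20, 45, 45, 0, 0, 0], [-0.2, 20, 45, 45, 0, 0, 0], [-0.2, 20, 45, 45, 0, 0, 0], [-0.2, 20, 45, 45, 0, 0, 0], [-0.2, 10, 20, 20, 0, 0, 0]],
  ],
)

```text
t: 15.35
tool_pos: [0.5297, 0.1785, 0.3203]
orientation: [0.215, 3.131, 0.002]
force: [-0.4, -0.9, -0.9]
opening: 0.0561
```

Call:
servo_tool(
  plan=[
    [[-0.2, 0, 0, 0, 0, 0, 0], [-0.2, 0, 0, 0, 0, 0, 0]],
  ],
)

```text
t: 15.55
tool_pos: [0.5285, 0.176, 0.3166]
orientation: [-0.216, -3.134, 0.001]
force: [-0.5, 0.2, -1.5]
opening: 0.056
```

Run:
```python
from h import *
s=monitor.read_state(); I=eyes.camera_info("wrist"); im=eyes.read_camera("wrist"); np.savez("w5.npz",**I); cv2.imwrite("pics/w5.png",im[:,:,::-1]); print(s["tool_pos"],s["q"],s["t"])
t=eyes.read_camera("top"); cv2.imwrite("pics/top1.png",t[:,:,::-1])
```

```text
[0.52846053 0.17597571 0.31663744] [ 2.29619216e-01 -5.12296749e-03  1.47242858e+00 -3.40995609e-04
  1.67501976e+00 -1.20340402e+00] 15.55
```

View pics/w5.png

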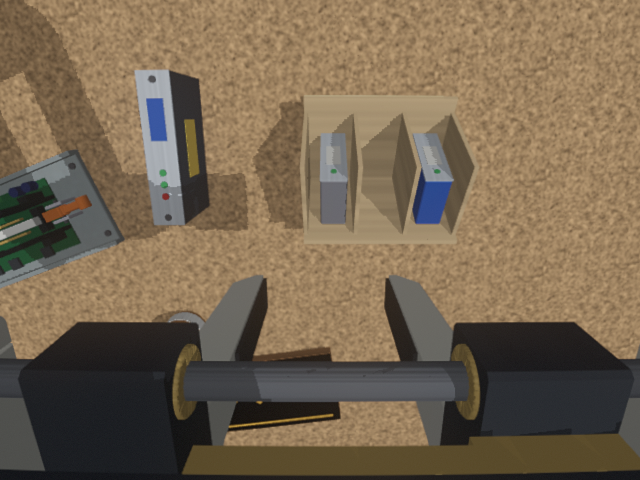

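The module stands upright on the bench (panel from (150,75) to (168,222)). The rack is in full view, with its front edge at row ~97 and back edge at row ~243. I'll enlarge the rack.

Run:
```python
import cv2
im=cv2.imread("pics/w5.png")[88:252,295:480]; cv2.imwrite("pics/rackz.png",cv2.resize(im,None,fx=3.6,fy=3.6,interpolation=cv2.INTER_CUBIC))
```

```text
(no output)
```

View pics/rackz.png

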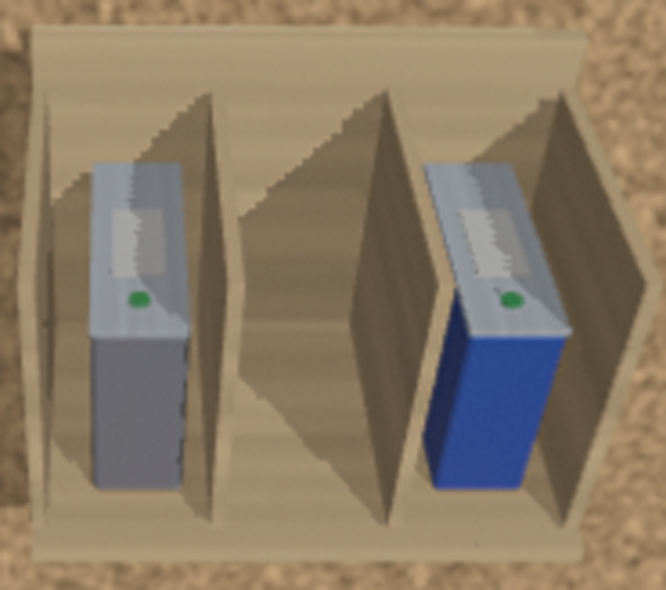

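```bash
cat > rackfit.py <<'E'
from h import *
I=dict(np.load("w5.npz"))
def bay2rack(p): x,y,z=p; c,s=np.cos(np.pi/6),.5; return np.array([.01+c*x+s*z,y,.02-s*x+c*z])
pts=[((-.085,-.025,.092),(236,285)),((-.085,.025,.092),(445,285)),((0,-.025,.092),(214,522)),((0,.025,.092),(388,524)),((-.085,-.025,0),(210,93)),((-.085,.025,0),(388,91))]
A=[];B=[]
for b,(u,v) in pts:
    r=bay2rack(b); w=onz(I,[(u/3.6+295,v/3.6+88)],r[2])[0]; A.append(r[:2]);B.append(w[:2]); print(b,w.round(4))
A=np.array(A);B=np.array(B);M,_=cv2.estimateAffinePartial2D((A*1e3),(B*1e3))
print("scale",np.hypot(M[0,0],M[1,0]),"yaw",np.degrees(np.arctan2(M[1,0],M[0,0])))
a,b=A-A.mean(0),B-B.mean(0); th=np.arctan2((a[:,0]*b[:,1]-a[:,1]*b[:,0]).sum(),(a*b).sum()); R=np.array([[np.cos(th),-np.sin(th)],[np.sin(th),np.cos(th)]])
t=B.mean(0)-R@A.mean(0); print("yaw",np.degrees(th),"rack origin",t,"res mm",((A@R.T+t-B)*1e3).round(1).tolist())
E
python3 rackfit.py
python3 - <<'E'
from h import *
# module on bench
im=cv2.imread("pics/w5.png")[:,:,::-1].copy(); I=dict(np.load("w5.npz")); H=hsv(im)
m=(((H[...,1]<40)&(H[...,2]>150))|((H[...,0]>100)&(H[...,0]<130)&(H[...,1]>120)&(H[...,2]>90))); m[:,:128]=0; m[:,195:]=0; m[240:]=0;m[:60]=0
m=cv2.morphologyEx(m.astype(np.uint8),cv2.MORPH_CLOSE,np.ones((15,15))); m=cv2.morphologyEx(m,cv2.MORPH_OPEN,np.ones((9,9)))
cs=max(cv2.findContours(m,cv2.RETR_EXTERNAL,cv2.CHAIN_APPROX_NONE)[0],key=cv2.contourArea)[:,0]
print("panel",cv2.minAreaRect(onz(I,cs,.09)[:,:2].astype(np.float32)*1000))
E
```

```text
(-0.085, -0.025, 0.092) [0.4946 0.2107 0.1422]
(-0.085, 0.025, 0.092) [0.5014 0.2601 0.1422]
(0, -0.025, 0.092) [0.5658 0.2002 0.0997]
(0, 0.025, 0.092) [0.5732 0.2489 0.0997]
(-0.085, -0.025, 0) [0.4504 0.2152 0.0625]
(-0.085, 0.025, 0) [0.4567 0.2656 0.0625]
scale 0.9829875712517989 yaw -7.852491223764109
yaw -7.852488007710227 rack origin [0.51535214 0.2322794 ] res mm [[-0.1, -0.8], [-0.0, -0.7], [1.6, -0.3], [1.1, 0.5], [-1.5, 1.0], [-1.0, 0.2]]
panel ((442.8755187988281, 22.617401123046875), (32.50808334350586, 118.07909393310547), 82.17282104492188)
```

Rack fit: origin (0.515, 0.232), yaw -7.85°, residuals under 1.6 mm. The module on the bench has yaw -7.8°. Next I tilt the tool 30° and go to the module's far end.

Call:
servo_tool(
  plan=[
    [[-0.1, -3.2, -32.5, -21, 0.0143, 0.1037, 0], [-0.1, -3.2, -32.5, -21, 0.0143, 0.1037, 0], [-0.1, -3.2, -32.5, -21, 0.0143, 0.1037, 0], [-0.1, -3.2, -32.5, -21, 0.0143, 0.1037, 0], [-0.1, -3.2, -32.5, -21, 0.0143, 0.1037, 0], [-0.1, 0, 0, 0, 0, 0, 0], [-0.1, 0, 0, 0, 0, 0, 0]],
  ],
)

```text
t: 16.35
tool_pos: [0.5111, 0.0123, 0.2096]
orientation: [-0.185, -2.607, -0.049]
force: [-0.4, 0.3, 0.5]
opening: 0.0513
```

Run:
```python
from h import *
I=dict(np.load("w5.npz")); print(onz(I,[(136,70),(169,70),(152,224),(184,222)],.09).round(4))
s=monitor.read_state(); I=eyes.camera_info("wrist"); im=eyes.read_camera("wrist"); np.savez("w6.npz",**I); cv2.imwrite("pics/w6.png",im[:,:,::-1])
R=Ro.from_rotvec(s["orientation"]).as_matrix(); print(s["tool_pos"],R[:,1],R[:,2],s["q"],s["opening"])
ex=np.array([.9906,-.1366,0]);ey=np.array([.1366,.9906,0]);print("want y",ey,"z",-.5*ex+[0,0,-.866])
```

```text
[[ 0.3825  0.0167  0.09  ]
 [ 0.3871  0.0476  0.09  ]
 [ 0.5303 -0.0072  0.09  ]
 [ 0.5328  0.0267  0.09  ]]
[0.51106897 0.01225207 0.20955109] [ 1.41256399e-01  9.89972570e-01 -9.70174140e-04] [-0.49960308  0.07044084 -0.86338569] [-0.09334625  0.42070489  1.27316312  0.02564488  1.97598425 -1.51841423] 0.05131595307568366
want y [0.1366 0.9906 0.    ] z [-0.4953  0.0683 -0.866 ]
```

View pics/w6.png

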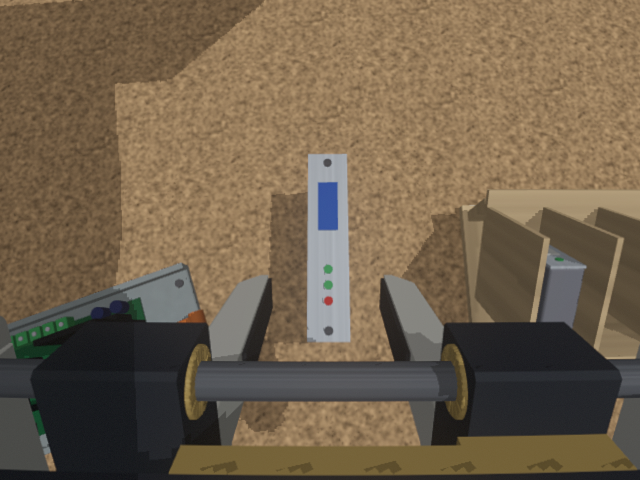

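The panel (307–350, rows 155–342) is centred between the fingers. Descending to the far end.

Call:
servo_tool(
  plan=[
    [[-0.1, 0.5, 1, -35, 0, 0, 0], [-0.1, 0, 0, -40, 0, 0, 0], [-0.1, 0, 0, -40, 0, 0, 0], [-0.1, 0, 0, -25, 0, 0, 0], [-0.1, 0, 0, -9, 0, 0, 0], [-0.1, 0, 0, 0, 0, 0, 0], [-0.1, 0, 0, 0, 0, 0, 0]],
  ],
)

```text
t: 17.1
tool_pos: [0.5146, 0.0148, 0.066]
orientation: [-0.181, -2.617, -0.047]
force: [0.4, -0.7, 0.8]
opening: 0.0507
```

Call:
servo_tool(
  plan=[
    [[1, 0, 0, 0, 0, 0, 0], [1, 0, 0, 0, 0, 0, 0], [1, 0, 0, 0, 0, 0, 0], [1, 0, 0, 0, 0, 0, 0], [1, 0, 0, 0, 0, 0, 0], [1, 0, 0, 0, 0, 0, 0]],
  ],
  force=60,
)

```text
t: 17.7
tool_pos: [0.5137, 0.0143, 0.0643]
orientation: [-0.182, -2.614, -0.048]
force: [0.7, 0.3, 6.5]
opening: 0.032
```

Run:
```python
from h import *
s=monitor.read_state(); R=Ro.from_rotvec(s["orientation"]).as_matrix(); print(s["tool_pos"].tolist(),R[:,1],R[:,2],s["opening"],s["force"])
np.savez("grasp.npz",p=s["tool_pos"],R=R)
```

```text
[0.5137190635731874, 0.01432976558867184, 0.06427852151467985] [ 1.38276551e-01  9.90393387e-01 -7.30738786e-04] [-0.49394407  0.06832384 -0.86680511] 0.03203504017254736 [0.65903151 0.29479638 6.50399232]
```

Call:
servo_tool(
  plan=[
    [[1, 0, 0, 8, 0, 0, 0], [1, 0, 0, 15, 0, 0, 0], [1, 0, 0, 25, 0, 0, 0], [1, 0, 0, 25, 0, 0, 0], [1, 6, 8, 25, -0.009, -0.065, 0], [1, 12.5, 8, 25, -0.0179, -0.1297, 0], [1, 12.5, 8, 25, -0.0179, -0.1297, 0], [1, 12.5, 8, 25, -0.0179, -0.1297, 0], [1, 12.5, 8, 25, -0.0179, -0.1297, 0], [1, 12.5, 8, 25, -0.0179, -0.1297, 0], [1, 12.5, 8, 25, -0.0179, -0.1297, 0], [1, 12.5, 8, 20, -0.0179, -0.1297, 0]],
  ],
)

```text
t: 18.9
tool_pos: [0.6068, 0.0788, 0.3353]
orientation: [0.186, 2.669, -0.041]
force: [-0.0, -0.4, -2.2]
opening: 0.0317
```

Call:
servo_tool(
  plan=[
    [[1, 6, 5, 0, -0.009, -0.065, 0], [1, 0, 0, 0, 0, 0, 0], [1, 0, 0, 0, 0, 0, 0]],
  ],
)

```text
t: 19.2
tool_pos: [0.6113, 0.0835, 0.3309]
orientation: [0.181, 2.615, -0.048]
force: [-0.7, -0.4, -2.9]
opening: 0.0314
```

Run:
```python
from h import *
s=monitor.read_state(); R=Ro.from_rotvec(s["orientation"]).as_matrix(); print(s["tool_pos"].tolist(),R[:,1],R[:,2],s["q"],s["opening"],s["force"])
ex=np.array([.9906,-.1366,0]);print("want z",.5*ex+[0,0,-.866])
for n in("wrist","scene"):
    I=eyes.camera_info(n); im=eyes.read_camera(n); np.savez(f"{n}7.npz",**I); cv2.imwrite(f"pics/{n}7.png",im[:,:,::-1])
a=cv2.imread("pics/wrist7.png"); b=cv2.imread("pics/scene7.png")[80:380,260:560]
cv2.imwrite("pics/c7.png",np.hstack([cv2.resize(a,(400,300)),cv2.resize(b,(400,400))[:300]]) )
```

```text
[0.6113494798210359, 0.08345654205777034, 0.33089338902524484] [1.37864320e-01 9.90451078e-01 3.01752767e-04] [ 0.49312576 -0.06837566 -0.86726683] [ 0.13129668 -0.31775016  1.81364175 -0.14588596  1.14430138 -1.2747316 ] 0.03142800015982593 [-0.69633214 -0.44401759 -2.90138013]
want z [ 0.4953 -0.0683 -0.866 ]
```

View pics/c7.png

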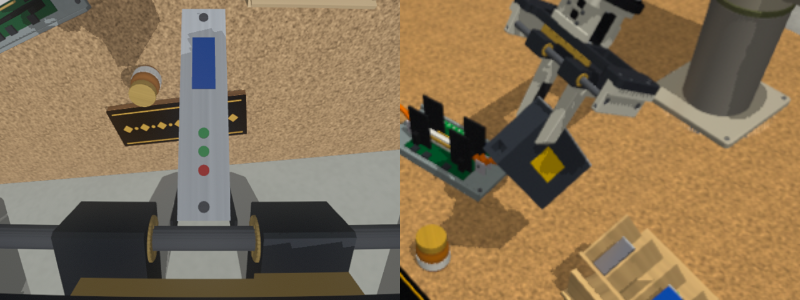

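Run:
```python
from h import *
I6=dict(np.load("w6.npz")); I=dict(np.load("wrist7.npz")); g=np.load("grasp.npz")
X=onz(I6,[(327,163),(328,331)],.09); print(X, np.linalg.norm(X[0]-X[1]), X.mean(0))
s=monitor.read_state(); R=Ro.from_rotvec(s["orientation"]).as_matrix()
Y=(X-g["p"])@g["R"]@R.T+s["tool_pos"]; print("pred",proj(I,Y))
im=cv2.imread("pics/wrist7.png")[:,:,::-1].copy(); H=hsv(im)
m=(H[...,1]<60)&(H[...,2]<110); m[:,:300]=0; m[:,352:]=0; m[50:300]=0; m[345:]=0
print([(c,b) for c,b in blobs(m,25)[0]])
m=(H[...,0]>105)&(H[...,0]<125)&(H[...,1]>150)&(H[...,2]>90); print([(c,b) for c,b in blobs(m,200)[0]])
# slip angle: search rotation about grasp axis
for d in np.radians([-6,-4,-2,0,2,4,6]):
    Q=(X-g["p"])@g["R"]@Ro.from_rotvec([0,d,0]).as_matrix().T@R.T+s["tool_pos"]; print(np.degrees(d),proj(I,Q).round(1).tolist())
```

```text
[[0.39204968 0.03002644 0.09      ]
 [0.52538992 0.01171514 0.09      ]] 0.13459169417186786 [0.4587198  0.02087079 0.09      ]
pred [[322.50298978  29.44288907]
 [322.45405349 330.48158358]]
[(array([325.31847134,  27.21656051]), array([319,  21,  14,  13, 157], dtype=int32)), (array([325.6133829 , 330.82527881]), array([317, 322,  18,  19, 269], dtype=int32))]
[(array([325.47561397, 100.76893808]), array([ 308,   60,   36,   82, 2891], dtype=int32))]
-6.000000000000001 [[322.7, 45.2], [322.5, 323.1]]
-4.0 [[322.6, 39.9], [322.5, 325.6]]
-2.0 [[322.6, 34.6], [322.5, 328.1]]
0.0 [[322.5, 29.4], [322.5, 330.5]]
2.0 [[322.4, 24.3], [322.5, 332.9]]
4.0 [[322.4, 19.3], [322.5, 335.2]]
6.000000000000001 [[322.3, 14.4], [322.5, 337.5]]
```

The grasp is rigid: the panel screws at (325,27) and (326,331) are within 3 px of prediction, so slip is under 1°. Moving over the bay axis.

Call:
servo_tool(
  plan=[
    [[1, 0.6, 34, 0, 0, 0, 0], [1, 0.6, 34, 0, 0, 0, 0], [1, 0.6, 34, 0, 0, 0, 0], [1, 0.6, 33, 0, 0, 0, 0], [1, 0, 0, 0, 0, 0, 0], [1, 0, 0, 0, 0, 0, 0], [1, 0, 0, 0, 0, 0, 0]],
  ],
)

```text
t: 20.0
tool_pos: [0.6152, 0.2173, 0.3309]
orientation: [0.183, 2.613, -0.049]
force: [-0.4, -0.1, -1.9]
opening: 0.0316
```

```bash
cat > st.py <<'E'
from h import *
ex=np.array([.9906,-.1366,0]);ey=np.array([.1366,.9906,0]);ez=np.array([0,0,1.]);O=np.array([.5154,.2323,0])
bo=O+.01*ex+.02*ez; bx=.866*ex-.5*ez; bz=.5*ex+.866*ez
s=monitor.read_state(); R=Ro.from_rotvec(s["orientation"]).as_matrix(); p=s["tool_pos"]
c=p+R@np.load("grasp.npz")["R"].T@(np.array([.4587,.0209,.045])-np.load("grasp.npz")["p"])
d=c-bo; yl=R@np.load("grasp.npz")["R"].T@ex
print("t",s["t"],"tcp",p.round(4),"module centre in bay mm",(1e3*np.array([d@bx,d@ey,d@bz])).round(1),"axis in bay",np.array([yl@bx,yl@ey,yl@bz]).round(3),"F",s["force"].round(1),"op",s["opening"])
E
python3 st.py
python3 - <<'E'
from h import *
im=eyes.read_camera("top"); a=im[240:370,110:290]
sc=eyes.read_camera("scene"); b=sc[130:370,320:520]; 
cv2.imwrite("pics/c8.png",np.hstack([cv2.resize(a,(554,400)),cv2.resize(b,(333,400))])[:,:,::-1][:, :800] if 0 else cv2.resize(np.hstack([cv2.resize(a,(554,400)),cv2.resize(b,(333,400))])[:,:,::-1],(798,360)))
E
```

```text
t 20.0 tcp [0.6152 0.2173 0.3309] module centre in bay mm [-57.6  -2.3 259.2] axis in bay [0.002 0.001 1.   ] F [-0.4 -0.1 -1.9] op 0.03164311404628173
```

View pics/c8.png

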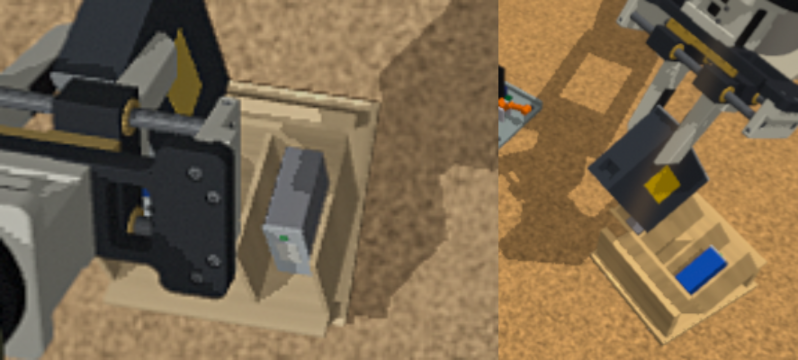

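The module is aligned above the middle bay: numerically 2 mm off across it and parallel to it. Lowering along the bay axis.

Call:
servo_tool(
  plan=[
    [[1, 5.4, 1.6, -3, 0, 0, 0], [1, -9.9, 1.4, -17.3, 0, 0, 0], [1, -9.9, 1.4, -17.3, 0, 0, 0], [1, -9.9, 1.4, -17.3, 0, 0, 0], [1, -9.9, 1.4, -17.3, 0, 0, 0], [1, 0, 0, 0, 0, 0, 0], [1, 0, 0, 0, 0, 0, 0], [1, 0, 0, 0, 0, 0, 0]],
  ],
)

```text
t: 20.9
tool_pos: [0.5819, 0.2256, 0.261]
orientation: [0.182, 2.609, -0.046]
force: [-0.7, 0.0, -1.5]
opening: 0.0316
```

```bash
python3 st.py
python3 - <<'E'
from h import *
# independent check: yellow patch centre (module face, +rack y side) in scene view, intersect plane through module's +y face
exec(open("st.py").read().split("print")[0].replace("from h import *",""))
I=eyes.camera_info("scene"); im=eyes.read_camera("scene"); H=hsv(im)
cv2.imwrite("pics/s9.png",im[:,:,::-1])
m=(H[...,0]>20)&(H[...,0]<32)&(H[...,1]>220)&(H[...,2]>110); m[:130]=0;m[370:]=0;m[:,:320]=0;m[:,540:]=0
for cc,b in blobs(m,40)[0]:
    o,dd=ray(I,[cc]); q=c+.016*ey; X=o+dd[0]*((q-o)@ey)/(dd[0]@ey); e=X-bo
    print(cc,b,"patch in bay",(1e3*np.array([e@bx,e@ey,e@bz])).round(1))
E
```

```text
t 20.9 tcp [0.5819 0.2256 0.261 ] module centre in bay mm [-52.    1.5 181.7] axis in bay [-0.001 -0.001  1.   ] F [-0.7  0.  -1.5] op 0.03156610887615102
[438.61373391 271.8583691 ] [429 262  20  21 233] patch in bay [-51.5  17.5 177.1]
```

Run:
```python
exec(open("st.py").read().split("print")[0])
I=eyes.camera_info("top")
P=lambda x,y,z: bo+x*bx+y*ey+z*bz
print(proj(I,[P(-.085,.025,.092),P(-.085,-.025,.092),P(0,.025,.092),P(0,-.025,.092)]).round(1), "seen (167,328.8) (194.5,332) (181.3,285) (207.5,288.8)")
```

```text
[[166.2 326.1]
 [194.4 330.4]
 [180.7 283.1]
 [207.3 287. ]] seen (167,328.8) (194.5,332) (181.3,285) (207.5,288.8)
```

Call:
servo_tool(
  plan=[
    [[1, -7.6, 0, -13, 0, 0, 0], [1, -7.4, 1, -13, 0, 0, 0], [1, -7.4, 1, -13, 0, 0, 0], [1, -7.4, 1, -13, 0, 0, 0], [1, 0, 0, 0, 0, 0, 0], [1, 0, 0, 0, 0, 0, 0]],
  ],
)

```text
t: 21.55
tool_pos: [0.5513, 0.2287, 0.2077]
orientation: [0.181, 2.611, -0.047]
force: [1.0, 0.7, -2.4]
opening: 0.0318
```

```bash
python3 st.py
```

```text
t 21.55 tcp [0.5513 0.2287 0.2077] module centre in bay mm [-52.1   0.4 120.1] axis in bay [0. 0. 1.] F [ 1.   0.7 -2.4] op 0.031772868757481844
```

Call:
servo_tool(
  plan=[
    [[1, -6, 0.8, -10.4, 0, 0, 0], [1, -6, 0.8, -10.4, 0, 0, 0], [1, -4, 0.5, -6.9, 0, 0, 0], [1, -2, 0.3, -3.5, 0, 0, 0], [1, 0, 0, 0, 0, 0, 0], [1, 0, 0, 0, 0, 0, 0]],
  ],
)

```text
t: 22.15
tool_pos: [0.5331, 0.2312, 0.1762]
orientation: [0.181, 2.611, -0.047]
force: [0.4, -0.9, -2.6]
opening: 0.0315
```

```bash
python3 st.py
```

```text
t 22.15 tcp [0.5331 0.2312 0.1762] module centre in bay mm [-52.2   0.3  83.7] axis in bay [0. 0. 1.] F [ 0.4 -0.9 -2.6] op 0.03145785736511192
```

Now small steps, watching the force.

Call:
servo_tool(
  plan=[
    [[1, -1, 0.1, -1.7, 0, 0, 0], [1, -1, 0.1, -1.7, 0, 0, 0], [1, -1, 0.1, -1.7, 0, 0, 0], [1, 0, 0, 0, 0, 0, 0]],
  ],
)

```text
t: 22.55
tool_pos: [0.5297, 0.2313, 0.1705]
orientation: [0.182, 2.612, -0.048]
force: [0.7, 0.1, -2.7]
opening: 0.031
```

```bash
python3 st.py
```

```text
t 22.55 tcp [0.5297 0.2313 0.1705] module centre in bay mm [-52.3  -0.1  77. ] axis in bay [0.001 0.    1.   ] F [ 0.7  0.1 -2.7] op 0.03100775643244872
```

Call:
servo_tool(
  plan=[
    [[1, -0.5, 0.1, -0.9, 0, 0, 0], [1, -0.5, 0.1, -0.9, 0, 0, 0], [1, 0, 0, 0, 0, 0, 0]],
  ],
)

```text
t: 22.85
tool_pos: [0.5288, 0.2315, 0.1689]
orientation: [0.182, 2.612, -0.048]
force: [-0.4, -0.5, -1.8]
opening: 0.0319
```

Call:
servo_tool(
  plan=[
    [[1, -0.5, 0.1, -0.9, 0, 0, 0], [1, 0, 0, 0, 0, 0, 0]],
  ],
)

```text
t: 23.05
tool_pos: [0.5287, 0.2318, 0.1686]
orientation: [0.181, 2.611, -0.047]
force: [1.0, -0.0, -0.2]
opening: 0.0318
```

```bash
python3 st.py
```

```text
t 23.05 tcp [0.5287 0.2318 0.1686] module centre in bay mm [-52.2   0.3  74.9] axis in bay [-0. -0.  1.] F [ 1.  -0.  -0.2] op 0.031774079523692135
```

Floor contact is starting. Sliding in towards the back.

Call:
servo_tool(
  plan=[
    [[1, 0.86, -0.1, -0.5, 0, 0, 0], [1, 0.86, -0.1, -0.5, 0, 0, 0], [1, 0.86, -0.1, -0.5, 0, 0, 0], [1, 0.86, -0.1, -0.5, 0, 0, 0], [1, 0, 0, 0, 0, 0, 0]],
  ],
)

```text
t: 23.55
tool_pos: [0.5323, 0.2314, 0.1665]
orientation: [0.182, 2.611, -0.047]
force: [2.2, -0.4, 0.9]
opening: 0.0319
```

Call:
servo_tool(
  plan=[
    [[1, 0.86, -0.1, -0.5, 0, 0, 0], [1, 0.86, -0.1, -0.5, 0, 0, 0], [1, 0, 0, 0, 0, 0, 0]],
  ],
)

```text
t: 23.85
tool_pos: [0.534, 0.2312, 0.1656]
orientation: [0.182, 2.611, -0.047]
force: [1.8, 0.2, 2.5]
opening: 0.032
```

```bash
python3 st.py
```

```text
t 23.85 tcp [0.534  0.2312 0.1656] module centre in bay mm [-46.1   0.4  74.9] axis in bay [ 0. -0.  1.] F [1.8 0.2 2.5] op 0.03195601104320496
```

Call:
servo_tool(
  plan=[
    [[1, 0.86, -0.1, -0.5, 0, 0, 0], [1, 0.86, -0.1, -0.5, 0, 0, 0], [1, 0, 0, 0, 0, 0, 0]],
  ],
)

```text
t: 24.15
tool_pos: [0.5349, 0.2311, 0.1655]
orientation: [0.182, 2.612, -0.048]
force: [-17.7, -2.7, 18.8]
opening: 0.0317
```

Call:
servo_tool(
  plan=[
    [[1, 0.86, -0.1, -0.5, 0, 0, 0], [1, 0, 0, 0, 0, 0, 0]],
  ],
)

```text
t: 24.35
tool_pos: [0.5353, 0.2311, 0.1656]
orientation: [0.183, 2.613, -0.048]
force: [-27.8, -2.8, 28.0]
opening: 0.0319
```

Call:
servo_tool(
  plan=[
    [[1, 0.86, -0.1, -0.5, 0, 0, 0], [1, 0, 0, 0, 0, 0, 0]],
  ],
)

```text
t: 24.55
tool_pos: [0.5363, 0.231, 0.1658]
orientation: [0.183, 2.612, -0.048]
force: [-32.2, -4.4, 33.0]
opening: 0.0317
```

```bash
python3 st.py
```

```text
t 24.55 tcp [0.5363 0.231  0.1658] module centre in bay mm [-44.3   0.5  76.3] axis in bay [ 0.001 -0.     1.   ] F [-32.2  -4.4  33. ] op 0.0316894700863821
```

Back contact is confirmed at about -44 mm. Relieving the push, then releasing.

Call:
servo_tool(
  plan=[
    [[1, -0.86, 0.1, 0.5, 0, 0, 0], [1, -0.86, 0.1, 0.5, 0, 0, 0], [1, 0, 0, 0, 0, 0, 0]],
  ],
)

```text
t: 24.85
tool_pos: [0.5357, 0.231, 0.1656]
orientation: [0.182, 2.61, -0.047]
force: [-7.2, -1.9, 12.6]
opening: 0.0319
```

```bash
python3 st.py
```

```text
t 24.85 tcp [0.5357 0.231  0.1656] module centre in bay mm [-44.6   0.5  75.8] axis in bay [-0.001 -0.     1.   ] F [-7.2 -1.9 12.6] op 0.031863314221300086
```

Call:
servo_tool(
  plan=[
    [[0.3, 0, 0, 0, 0, 0, 0], [0, 0, 0, 0, 0, 0, 0], [-0.2, 0, 0, 0, 0, 0, 0], [-0.2, 0, 0, 0, 0, 0, 0], [-0.2, -5, 0.7, 8.7, 0, 0, 0], [-0.2, -10, 1.4, 17.3, 0, 0, 0], [-0.2, -15, 2, 26, 0, 0, 0], [-0.2, -20, 2, 35, 0, 0, 0], [-0.2, -20, 2, 35, 0, 0, 0], [-0.2, -20, 2, 35, 0, 0, 0], [-0.2, 0, 0, 0, 0, 0, 0], [-0.2, 0, 0, 0, 0, 0, 0]],
  ],
)

```text
t: 26.05
tool_pos: [0.4452, 0.2416, 0.3231]
orientation: [0.181, 2.61, -0.044]
force: [-0.8, 0.0, -0.4]
opening: 0.0561
```

Run:
```python
exec(open("st.py").read().split("print")[0])
print(s["t"],p,s["force"])
I=eyes.camera_info("wrist"); im=eyes.read_camera("wrist"); cv2.imwrite("pics/w10.png",im[:,:,::-1]); H=hsv(im)
P=lambda x,y,z: bo+x*bx+y*ey+z*bz
# expected panel screws: module z=+45 -> bay x -90; long +-67.3
print("pred screws",proj(I,[P(-.09,0,.075+.0673),P(-.09,0,.075-.0673)]).round(1).tolist())
m=(H[...,0]>105)&(H[...,0]<125)&(H[...,1]>150)&(H[...,2]>60)
for c,b in blobs(m,100)[0]: print("blue",c.round(1),b)
m=((H[...,1]<40)&(H[...,2]>140)).astype(np.uint8)
for c,b in blobs(m,400)[0]: print("alu",c.round(1),b)
for n,roi in (("scene",(80,400,320,540)),("top",(200,370,110,270))):
    I=eyes.camera_info(n); im=eyes.read_camera(n); cv2.imwrite(f"pics/{n}10.png",im[:,:,::-1]); H=hsv(im)
    m=(H[...,0]>20)&(H[...,0]<32)&(H[...,1]>220)&(H[...,2]>90); k=np.zeros_like(m); k[roi[0]:roi[1],roi[2]:roi[3]]=1
    for c,b in blobs(m&k,40)[0]:
        o,dd=ray(I,[c]); q=bo+.0165*ey; X=o+dd[0]*((q-o)@ey)/(dd[0]@ey); e=X-bo; print(n,c.round(1),b,"patch in bay",(1e3*np.array([e@bx,e@ey,e@bz])).round(1))
```

```text
26.05 [0.44520548 0.24159078 0.32306119] [-0.82602196  0.0319795  -0.41400631]
pred screws [[325.7, 211.3], [325.2, 69.7]]
blue [327. 106.] [319  87  17  39 663]
blue [375.6 165.8] [362 157  30  19 443]
alu [327.  147.8] [ 308   62   39  160 4918]
alu [275.5 120.7] [ 262   82   29   74 1731]
alu [377.7 120.1] [ 365   82   29   74 1778]
alu [569.9 317.5] [ 439  293  201   66 5594]
alu [327.7 339.8] [ 253  314  147   47 5723]
alu [ 30.9 346.2] [ 11 337  48  22 633]
alu [325.6 423.5] [ 224  402  204   44 8252]
scene [446.7 287.8] [440 282  15  13  86] patch in bay [-46.3  16.5  85.1]
```

Run:
```python
exec(open("st.py").read().split("print")[0])
I=eyes.camera_info("wrist"); im=cv2.imread("pics/w10.png")[:,:,::-1].copy(); H=hsv(im)
P=lambda x,y,z: bo+x*bx+y*ey+z*bz
print("pred corners",proj(I,[P(-.09,a,z) for z in(0,.15) for a in(-.016,.016)]).round(1).tolist())
m=(H[...,1]<70)&(H[...,2]<120); k=np.zeros_like(m); k[60:225,312:344]=1
print("screws",[(c.round(1),b) for c,b in blobs(m&k,10)[0]])
sx=[c for c,b in blobs(m&k,10)[0] if b[4]<200]
# pixel->point by assuming module edge plane x=-90 (bay)
for c in sx:
    o,d=ray(I,[c]); d=d[0]; X=o+d*((P(-.09,0,0)-o)@bx)/(d@bx)-bo; print(c.round(1),(1e3*np.array([X@bx,X@ey,X@bz])).round(1))
# before/after for other objects in top view
a=cv2.imread("pics/top0.png")[:,:,::-1].copy();b=eyes.read_camera("top");sc0=cv2.imread("pics/scene0.png")[:,:,::-1].copy();sc1=eyes.read_camera("scene")
f={"jar":lambda H:(H[...,0]>18)&(H[...,0]<30)&(H[...,1]>110)&(H[...,2]>110),"black":lambda H:H[...,2]<35,"blue":lambda H:(H[...,0]>105)&(H[...,0]<125)&(H[...,1]>150)&(H[...,2]>60)}
R0={"jar":(195,240,315,360),"black":(130,200,235,400),"blue":(260,350,130,190)}
R1={"jar":(240,290,262,305),"black":(245,385,185,325),"blue":(285,335,430,480)}
for n in f:
  for L,x,y,r in(("top",a,b,R0[n]),("scene",sc0,sc1,R1[n])):
    o=[]
    for q in(x,y):
        mm=f[n](hsv(q[r[0]:r[1],r[2]:r[3]].copy())); z=np.argwhere(mm); o.append((z.mean(0).round(1).tolist() if len(z) else None,len(z)))
    print(n,L,o)
```

```text
pred corners [[310.1, 65.4], [345.1, 65.4], [308.4, 224.2], [347.4, 224.2]]
screws [(array([326.9,  69.3]), array([324,  66,   7,   7,  39], dtype=int32)), (array([327.5, 211.2]), array([324, 208,   8,   8,  52], dtype=int32)), (array([327.5, 223. ]), array([312, 222,  32,   3,  96], dtype=int32))]
[326.9  69.3] [-90.   -0.7   4.1]
[327.5 211.2] [-90.   -0.3 138.9]
[327.5 223. ] [-90.   -0.3 149. ]
jar top [([23.0, 22.7], 513), ([23.0, 22.8], 512)]
jar scene [([18.7, 21.1], 406), ([18.8, 21.1], 410)]
black top [([39.3, 69.7], 4817), ([39.4, 69.0], 4747)]
black scene [([71.6, 71.5], 5309), ([71.6, 71.4], 5301)]
blue top [([40.2, 34.2], 449), ([45.9, 35.2], 363)]
blue scene [([25.1, 24.6], 493), ([25.1, 24.6], 493)]
```

```bash
python3 -c "
from h import *
print(monitor.read_state()['t'], job.close_job())"
```

```text
the job is handed in; nothing more can be done
26.3 None
```

I swung both ejector levers out to their stops and lifted the module straight up out of its guides. I set it down once on the bench, took it by its end, and lowered it along the bay until it touched the floor and then the back. I then released it, backed the arm away, and handed the job in at about 26.3 s of robot time; no verdict is reported.

**Last checks**
- **Module in the bay:** in the last wrist picture, the panel screws were within 2.3 px of where a correctly stowed module, panel facing out, would show them. At release, the arm's own pose put the module's centre at about (-44.6, 0.5, 75.8) mm in the bay, with its long axis aligned. The target is (-45, 0, 75).
- **Spares, jar and glass panel:** jar, glass panel and blue spare were unmoved in the scene view. In the top view the jar and glass panel hardly changed, but the blue patch shifted about 6 px, and I read this as the arm hiding part of it. I had no before-and-after measurement for the grey spare; it sat level with the blue one in the wrist view.
- **Arm:** it was clear of everything, with a force reading under 1 N.

**Checks that disagreed**
- The top camera put the rack about 3–4 mm nearer the robot than the wrist camera did, so I placed the module by touch on the floor and back.
- Re-measuring the screws with a later wrist-camera pose gave a centre about 3.5 mm lower along the bay, still within the 10 mm allowed.
- In the scene view, the yellow patch came out about 10 mm higher than I expected. It was partly covered by a divider, so I gave that less weight.
- I had used my 12 picture views by then, so these last checks were numerical only.

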